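# Take the worn sanding drum out of a spindle head whose thread hand nobody knows

## Task

The worn sanding drum must come out of the spindle head, but the head is off a double-ended polisher and nobody knows whether its collet nut has a left-hand or a right-hand thread: push the nut's tommy bar one way and then, if it is solid, the other, and swing it well over so that the collet lets go. Then push the ejector knob at the tail of the spindle fully home, which drives the drum's shank out of the collet and the drum along the two rest rods, and lay the drum down on its side inside the steel tray without dropping it. Leave the pliers, caliper, wood block and tape measure round about where they lie.

Things in the scene. Friction and masses are not known exactly. Their poses are not given: they have to be found in the camera images.
- spindle_head: fixed grey cast head, flange 140 x 120, casting 100 mm wide (x), 90 long (y), top 152 mm up. Origin: on the table under the casting's middle; z up. Spindle axis: horizontal along the head's y, 110 mm up; collet nut and drum at the -y end, ejector knob at +y. Two 10 mm rods under the drum, tops 88 mm up, run from the casting to a foot 208 mm towards -y; the drum rests on them
- collet_nut (a joint): turn of the nut about the head's +y, rad: 0 (tight, tommy bar straight up) at the start, positive when the bar's top goes to the head's +x. A left-hand thread loosens to positive, a right-hand one to negative; the wrong way it goes solid within 0.06 rad. Loosening takes 0.5 N m; it stays where left, the collet lets go at about 0.65 rad, the nut turns to 1.2 rad at most
- nut_centre (a point): centre of the collet nut on the spindle's axis: a steel ring 50 mm in diameter and 26 mm long; the tommy bar is fixed in it radially, in the plane at right angles to the axis through this point
- bar_end (a point): free end of the tommy bar, 118 mm from the spindle's axis: a round steel bar 12 mm in diameter (its outer 35 mm 15 mm in diameter)
- ejector (a joint): travel of the ejector rod towards the nut (head's -y), m: 0 to 0.0015 at the start, 0.060 fully home, where the knob nearly meets the casting. Slides with 3 N plus the drum's friction and stays where left; while the collet is tight it stops against the shank after about 3 mm
- knob_face (a point): middle of the outer end face of the ejector knob (36 mm in diameter, 16 mm long, dark steel, on a 12 mm rod), 133 mm from the head's origin towards the head's +y at the start; the face looks to the head's +y
- sanding_drum: brown sanding drum, 52 mm in diameter, 50 long, 0.24 to 0.42 kg, on a steel shank 18 mm in diameter that sticks out 62 mm at one end. Origin: middle of the drum; y is its axis and points to the shank. At the start it lies on the rest rods, shank in the collet; with the ejector home the shank's end is 2 to 3 mm clear of the nut's face
- shank_end (a point): end of the drum's shank, 87 mm from the drum's origin along its +y
- tray: steel tray, open at the top, 140 mm (its x) by 190 mm (its y), walls 28 mm high and 3 mm thick, floor 3 mm. Origin: on the table under its middle
- pliers: red-handled combination pliers, 146 mm, lying on the table, not part of the job; origin on the table under its middle
- caliper: vernier caliper, 205 mm, lying on the table, not part of the job; origin on the table under its middle
- wood_block: wood block, 70 x 45 x 28 mm, lying on the table, not part of the job; origin on the table under its middle
- tape_measure: yellow tape measure, 74 x 36 x 60 mm, lying on the table, not part of the job; origin on the table under its middle

How it is judged:
By the outcome, as a careful person would: the job done as asked, in the order asked, and still so for the second after the job is handed in, with the robot touching nothing.
It also fails if it takes over 67 s, if anything falls off the work surface, if the arm or the gripper's body presses on something with over 40 N, if the wrist force passes 120 N, or if a joint passes its speed limit or range.

## Robot

A 7-joint arm with a two-finger parallel gripper is mounted at the origin on a cart in front of the work surface, level with it; the furniture and walls round the work are solid. World frame = base frame: x ahead of the robot, y to its left, z up, the work surface at z = 0. Lengths are in mm, angles in rad, forces in N, time in s.
With the tool pointing down it reaches from about 350 to 900 mm from the base axis. Payload 19.9 kg.
Tool frame: the origin (TCP) lies at the very end of the fingers, on their centre line; the grasp point (between the pads) lies 19 mm behind it; z points along the fingers, y is the direction in which the jaws open and shut (so a half turn about z gives the same grasp; the last joint's range is limited). The gripper opens to 94 mm and grips with 3 to 60 N. Pads are 16 mm wide; open, the fingers measure 119 mm over their backs; the gripper's body (75 mm by 177 mm) begins 78 mm behind the grasp point.
Start: joints at [-1.161, 0.417, -0.01, 1.614, 0.005, 1.111, -0.053], TCP at [272.291, 562.542, 170.925] pointing down, gripper open.
Joint ranges: [-2.81, 2.81], [-0.39, 2.02], [-1.27, 1.25], [0.06, 2.57], [-1.19, 4.33], [0.19, 2], [-2.82, 2.82]. Speed limits (rad/s): [1.89, 1.89, 2.39, 2.39, 3.01, 3.01, 3.01].

## Interface

Orientations are given as a unit quaternion [x, y, z, w].
In Python, from bench import * gives the robot as it stands.
- The arm moves only by the tool apply_moves, never from a script. Its argument "targets" is a list of rows, each a list of 6 numbers: the shift along the tool's x, y, z in mm, then the turn, a rotation vector about the tool's x, y, z in degrees. A call has 1 to 20 rows; each row shifts and turns the commanded pose from where the row before left it, along the tool's axes as they then stand; what a row does not reach is not made up. A row lasts 1/12 s, in which the tool goes at most 41.7 mm and 7.16 degrees, less where a joint would pass 70% of its speed; a pose out of reach is approached as far as the arm can. A call with a gripper value outside its range is refused whole. "grip" is the finger opening in mm, from 0 to 94, set as the call begins (left out, the last holds). The fingers move at their own pace and stop on an object; the grip force is fixed at half the most. Time passes only in rows, so rows that do not move let the fingers close. It gives the time, the measured TCP pose, the force and the opening at its end, in the units of the state.
- observe(): the state, without advancing time (a new reading comes with each control period).
- get_image(name): name is "scene" or "top"; returns a dict with "image" (420x560x3 uint8, blue, green, red), "intrinsics" (3x3 intrinsics, pixels), "T" (4x4, takes a point from camera to world coordinates). Camera axes: x right, y down, z forward; pixel columns grow to the right and rows downward; lengths in mm; the calibration is good to about 2 mm. A picture is of the moment at which its call begins. There is no depth.
- job_done(): hands the job in, once; it reports no verdict.
Trained networks look in a picture, given as the dict that the camera call returned (one of the last four; its "shot" number tells which), for a name from the list of things; names that differ only in an ending like _2 or _b are one class to them, and where a whole thing is asked for, a point or a joint stands for the part that bears it (a point fixed in the world has none). Each returns a list of dicts, best first, with "confidence" (0 to 1); they miss things now and then, are a little off and sometimes report something else, mostly with a low value. They report only what shows in the picture. A call takes as long as a camera call.
- recognise(picture, name): "xyz" ([x, y, z] in mm, in world coordinates, good to about 4 mm: the middle of the surface that is visible of it).
- outline_of(picture, name): "region" (420x560 bool, what is visible of it).
- mark_of(picture, name): "xyz" ([x, y, z] in mm, in world coordinates, good to about 4 mm: a listed point, or the origin of a listed thing).
The state is a dict: "time_s": time; "joint_positions": joint angles; "dq": joint speeds; "joint_efforts": joint torques, N m; "ee_pos": TCP position; "ee_rot": TCP orientation; "contact_force": force on the tool from outside, world axes, zero at the start; "wrist_torque": the same for the moment, N m; "gripper_width": opening from 0.0 (shut) to 1.0 (fully open).
Only numpy, scipy, OpenCV 4.12 (cv2) and the standard library are available. Lean on these libraries where they do the work, as an engineer would, in place of code of your own. Each camera call takes 0.05 s, during which the arm holds its last target. There are 200 camera calls.

## Working session

There is one attempt and no reset: what is moved stays moved. The work goes in short steps, Python scripts to look and compute and a tool call to move; the robot and the scene stay as the last step left them, time stands still between calls to the robot, and variables do not carry over. Pictures are saved under pics/ and viewed, about 8 in all and at most 12, crops included, and the job is handed in when it is done.

Besides the shell and the picture viewer there is one more tool, called after ">>>" by a JSON object that holds its "name" and its "arguments". apply_moves: Moves the arm, as the interface text tells. Its arguments: {"type":"object","properties":{"targets":{"type":"array","items":{"type":"array","items":{"type":"number"}}},"grip":{"type":"number"}},"required":["targets"]}

```bash
mkdir -p pics; ls
python3 - <<'E'
from bench import *
import cv2,numpy as np
np.set_printoptions(precision=1,suppress=True)
s=observe();print(s)
for n in("scene","top"):
    p=get_image(n);cv2.imwrite(f"pics/{n}0.png",p["image"])
    print(n,p["T"].tolist(),p["intrinsics"])
    for o in["spindle_head","nut_centre","bar_end","knob_face","sanding_drum","shank_end","tray","pliers","caliper","wood_block","tape_measure"]:
        m=mark_of(p,o)[:2];print(o,[(np.array(q["xyz"]),round(q["confidence"],2)) for q in m])
E
```

```text
pics
{'time_s': 0.0, 'joint_positions': array([-1.2,  0.4, -0. ,  1.6,  0. ,  1.1, -0.1]), 'dq': array([ 0., -0., -0., -0.,  0.,  0.,  0.]), 'joint_efforts': array([ -0. , -85.1,   0.6, -42.6,  -0. ,   0. ,   0. ]), 'ee_pos': array([272.2, 562.2, 170.3]), 'ee_rot': array([ 0.2,  1. , -0. , -0. ]), 'contact_force': array([-0.6,  1.1, -0.1]), 'wrist_torque': array([-0. , -0.1,  0. ]), 'gripper_width': 0.9991093393385091}
scene [[-0.010471580527749071, 0.8688748481712159, -0.49492104846803414, 1127.102770793586], [0.9999396525804422, 0.010743362463814202, -0.002295944310325887, -84.18210908599185], [0.003322227950619049, -0.4949152234256069, -0.8689349138013883, 1245.518697701464], [0.0, 0.0, 0.0, 1.0]] [[496.3   0.  288.1]
 [  0.  496.3 209. ]
 [  0.    0.    1. ]]
spindle_head [(array([534.1,  49.5,  -5.6]), 0.76)]
nut_centre [(array([524.2, -23.2, 112.4]), 0.72)]
bar_end [(array([522.9, -22.1, 229.2]), 0.77), (array([477.2, 305. ,   3.9]), 0.58)]
knob_face [(array([560.6, 180.1, 108.6]), 0.77)]
sanding_drum [(array([516.4, -65.5, 110.7]), 0.7)]
shank_end []
tray [(array([ 371.5, -284
[... 497 characters left out ...]
89, 1400.4990954422935], [0.0, 0.0, 0.0, 1.0]] [[403.1   0.  281.1]
 [  0.  403.1 216.2]
 [  0.    0.    1. ]]
spindle_head [(array([541.6,  52.2,  -5.7]), 0.86)]
nut_centre [(array([522.9, -21.8, 109.1]), 0.64), (array([514.8, -70.9, 109.4]), 0.59)]
bar_end [(array([525.9, -22.9, 226.3]), 0.45)]
knob_face [(array([560.5, 177.1, 108.2]), 0.67), (array([538.5,  51.4,  -1.3]), 0.39)]
sanding_drum [(array([516.6, -67.5, 111.8]), 0.66)]
shank_end []
tray [(array([ 370.8, -279.1,    0.8]), 0.82)]
pliers [(array([476.6, 308.9,   3.1]), 0.82)]
caliper [(array([ 540.4, -408.5,    1.1]), 0.37)]
wood_block [(array([ 541.6, -404.4,    0.2]), 0.66)]
tape_measure [(array([ 534.4, -310.3,   -3.2]), 0.47)]
```

View pics/scene0.png

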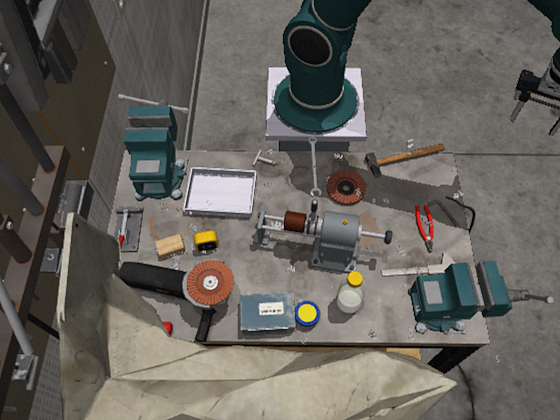

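View pics/top0.png

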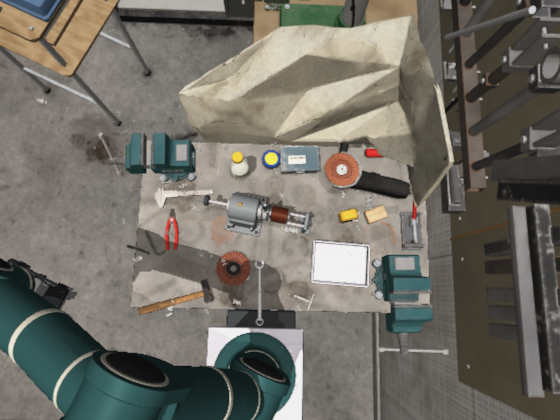

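The scene shows the head mid-table with the drum at its -y end and the bar upright (scene about 315,205). The knob is on the right (about 388,237), the tray at (220,192), and the pliers, caliper, block and tape lie clear. The head's y axis is turned about -10° from the world's. Both cameras agree on this.

```bash
cat > h.py <<'E'
from bench import *
import numpy as np, cv2
from scipy.spatial.transform import Rotation as R
np.set_printoptions(precision=1,suppress=True)
NUT=np.array([523.8,-22.5,110]); KN=np.array([560.5,178.6,110])
HY=(KN-NUT)/np.linalg.norm(KN-NUT); HX=np.array([HY[1],-HY[0],0])
def yaw_of(v): return np.degrees(np.arctan2(v[1],v[0]))
def plan(p,ydir,s=None,pos=None,rot=None):
    s=s or observe(); r=R.from_quat(s["ee_rot"]) ; M=r.as_matrix()
    zt=np.array([0,0,-1.]); yt=np.array([*ydir[:2],0]); yt/=np.linalg.norm(yt)
    if yt@M[:,1]<0: yt=-yt
    T=np.column_stack([np.cross(yt,zt),yt,zt])
    d=np.array(p)-s["ee_pos"]
    print("t",s["time_s"],"pos",s["ee_pos"],"turn(tool,deg)",np.degrees(R.from_matrix(M.T@T).as_rotvec()),
      "| shift in final axes",T.T@d,"in present axes",M.T@d,"F",s["contact_force"],"w",s["gripper_width"]*94)
E
python3 - <<'E'
from h import *
print("HX",HX,"HY",HY,"yaw",yaw_of(HX))
plan(NUT+[0,0,200],HX)
p=get_image("top")
for n in("top","scene"):
    p=get_image(n); K,T=p["intrinsics"],p["T"]
    m=outline_of(p,"tray")[0]["region"].astype(np.uint8)
    v,u=np.nonzero(m); rays=(T[:3,:3]@np.linalg.inv(K)@np.array([u,v,np.ones_like(u)])); 
    X=T[:3,3:]+rays*((20-T[2,3])/rays[2]); print(n,cv2.minAreaRect(X[:2].T.astype(np.float32)))
E
```

```text
HX [ 1.  -0.2  0. ] HY [0.2 1.  0. ] yaw -10.342450344036095
t 1.2 pos [272.3 562.6 171. ] turn(tool,deg) [-0.   0.  74.5] | shift in final axes [-530.4  352.5 -139. ] in present axes [-481.3 -417.  -139. ] F [-0.1  0.1 -0.2] w 94.37632619941527
top ((370.265625, -286.4873962402344), (200.37744140625, 148.818115234375), 85.68852996826172)
scene ((374.48150634765625, -285.2891540527344), (201.10438537597656, 164.67294311523438), 85.0184097290039)
```

>>> {"name": "apply_moves", "arguments": {"targets": [[0, 0, -13, 0, 0, 6.8], [0, 0, -13, 0, 0, 6.8], [0, 0, -13, 0, 0, 6.8], [0, 0, -13, 0, 0, 6.8], [0, 0, -13, 0, 0, 6.8], [0, 0, -13, 0, 0, 6.8], [0, 0, -13, 0, 0, 6.8], [0, 0, -12, 0, 0, 6.8], [0, 0, -12, 0, 0, 6.8], [0, 0, -12, 0, 0, 6.8], [0, 0, -12, 0, 0, 6.5]], "grip": 60}}

```text
time_s: 2.37
ee_pos: [272.2, 562.5, 310.6]
ee_rot: [0.77, 0.638, -0.0, -0.0]
contact_force: [-0.2, 0.4, -0.1]
gripper_width: 0.638
```

>>> {"name": "apply_moves", "arguments": {"targets": [[-28, 18.5, 0, 0, 0, 0], [-28, 18.5, 0, 0, 0, 0], [-28, 18.5, 0, 0, 0, 0], [-28, 18.5, 0, 0, 0, 0], [-28, 18.5, 0, 0, 0, 0], [-28, 18.5, 0, 0, 0, 0], [-28, 18.5, 0, 0, 0, 0], [-28, 18.5, 0, 0, 0, 0], [-28, 18.5, 0, 0, 0, 0], [-28, 18.5, 0, 0, 0, 0], [-28, 18.5, 0, 0, 0, 0], [-28, 18.5, 0, 0, 0, 0], [-28, 18.5, 0, 0, 0, 0], [-28, 18.5, 0, 0, 0, 0], [-28, 18.5, 0, 0, 0, 0], [-28, 18.5, 0, 0, 0, 0], [-28, 18.5, 0, 0, 0, 0], [-28, 18.5, 0, 0, 0, 0], [-26, 19, 0, 0, 0, 0], [0, 0, 0, 0, 0, 0]]}}

```text
time_s: 4.03
ee_pos: [524.7, -27.7, 310.2]
ee_rot: [0.77, 0.638, -0.0, 0.001]
contact_force: [0.6, -0.4, -0.6]
gripper_width: 0.639
```

Run:
```python
from h import *
plan(NUT+[0,0,62],HX)
p=get_image("scene");cv2.imwrite("pics/s1.png",cv2.resize(p["image"][120:320,200:440],None,fx=3,fy=3,interpolation=3))
for o in["bar_end","nut_centre","knob_face"]:print(o,[(np.array(q["xyz"]),round(q["confidence"],2)) for q in mark_of(p,o)[:1]])
```

```text
t 4.0333 pos [524.7 -27.7 310.2] turn(tool,deg) [ 0.1  0.1 -0.3] | shift in final axes [  5.   -1.8 138.2] in present axes [  5.2  -2.  138.2] F [ 0.6 -0.4 -0.6] w 60.07506312953702
bar_end [(array([523.7, -23.4, 231.1]), 0.59)]
nut_centre [(array([526.3, -20. , 114.6]), 0.6)]
knob_face [(array([557.9, 177.9, 108.5]), 0.52)]
```

The networks still put the bar at about (524,-23), and the fingers are centred over it to within 5 mm, so I'm going down around it.

>>> {"name": "apply_moves", "arguments": {"targets": [[2.5, -1, 17, 0, 0, 0], [2.5, -1, 17, 0, 0, 0], [0, 0, 17, 0, 0, 0], [0, 0, 17, 0, 0, 0], [0, 0, 17, 0, 0, 0], [0, 0, 17, 0, 0, 0], [0, 0, 17, 0, 0, 0], [0, 0, 17, 0, 0, 0], [0, 0, 0, 0, 0, 0]]}}

```text
time_s: 4.98
ee_pos: [520.8, -15.3, 171.6]
ee_rot: [0.767, 0.641, -0.001, -0.001]
contact_force: [-0.3, 0.9, 0.2]
gripper_width: 0.64
```

>>> {"name": "apply_moves", "arguments": {"targets": [[0, 6, 0, 0, 0, 0], [0, 6, 0, 0, 0, 0], [0, 4, 0, 0, 0, 0], [0, 3, 0, 0, 0, 0], [0, 2, 0, 0, 0, 0], [0, 2, 0, 0, 0, 0], [0, 2, 0, 0, 0, 0], [0, 0, 0, 0, 0, 0]]}}

```text
time_s: 5.65
ee_pos: [547.4, -21.3, 174.0]
ee_rot: [0.768, 0.641, -0.0, 0.0]
contact_force: [0.2, 1.1, -0.0]
gripper_width: 0.636
```

>>> {"name": "apply_moves", "arguments": {"targets": [[0, 2, 0, 0, 0, 0], [0, 2, 0, 0, 0, 0], [0, 2, 0, 0, 0, 0], [0, 0, 0, 0, 0, 0]]}}

```text
time_s: 5.98
ee_pos: [553.0, -22.3, 173.9]
ee_rot: [0.768, 0.641, -0.0, -0.0]
contact_force: [-3.0, 0.9, 2.3]
gripper_width: 0.638
```

>>> {"name": "apply_moves", "arguments": {"targets": [[0, 2, 0, 0, 0, 0], [0, 2, 0, 0, 0, 0], [0, 0, 0, 0, 0, 0]]}}

```text
time_s: 6.23
ee_pos: [557.2, -23.0, 174.0]
ee_rot: [0.768, 0.641, -0.0, 0.0]
contact_force: [-2.6, 1.1, 3.1]
gripper_width: 0.638
```

>>> {"name": "apply_moves", "arguments": {"targets": [[0, 2, 0, 0, 0, 0], [0, 2, 0, 0, 0, 0], [0, 0, 0, 0, 0, 0]]}}

```text
time_s: 6.48
ee_pos: [561.1, -23.7, 173.9]
ee_rot: [0.768, 0.641, -0.0, 0.0]
contact_force: [-2.8, 1.0, 2.1]
gripper_width: 0.635
```

Run:
```python
from h import *
p=get_image("scene");cv2.imwrite("pics/s2.png",cv2.resize(p["image"][120:300,210:430],None,fx=3,fy=3,interpolation=3))
for n in("scene","top"):
  p=get_image(n)
  for o in["bar_end","nut_centre"]:print(o,[(np.array(q["xyz"]),round(q["confidence"],2)) for q in mark_of(p,o)[:2]])
```

```text
bar_end []
nut_centre []
bar_end [(array([ 536.4, -310.6,   -2.6]), 0.65)]
nut_centre []
```

View pics/s2.png

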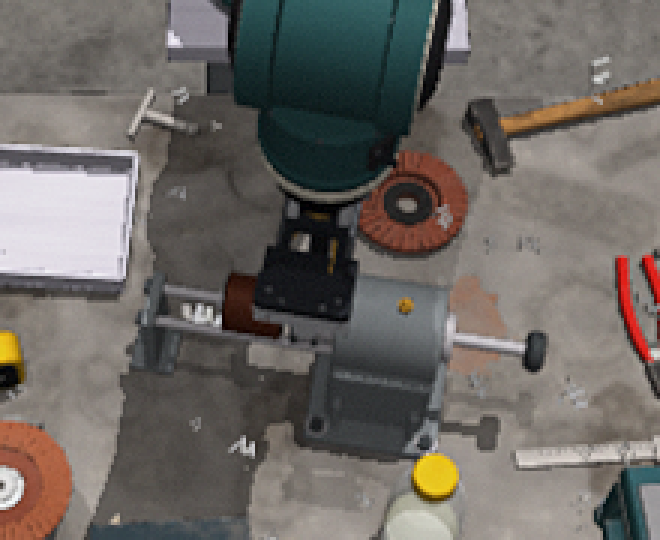

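The gripper hides the bar here, but the force stays at about 3 N over 8 mm of travel, so the nut seems to be turning this way. I'll keep pushing and watch the force.

>>> {"name": "apply_moves", "arguments": {"targets": [[0, 2.5, 0, 0, 0, 0], [0, 2.5, 0, 0, 0, 0], [0, 2.5, 0, 0, 0, 0], [0, 2.5, 0, 0, 0, 0], [0, 2.5, 0, 0, 0, 0], [0, 2.5, 0, 0, 0, 0]]}}

```text
time_s: 7.33
ee_pos: [575.7, -26.5, 173.8]
ee_rot: [0.768, 0.641, -0.0, -0.0]
contact_force: [-5.1, 1.7, -2.3]
gripper_width: 0.642
```

>>> {"name": "apply_moves", "arguments": {"targets": [[0, 4, 0, 0, 0, 0], [0, 4, 0, 0, 0, 0], [0, 4, 0, 0, 0, 0], [0, 4, 0, 0, 0, 0], [0, 4, 0, 0, 0, 0], [0, 4, 0, 0, 0, 0]]}}

```text
time_s: 7.83
ee_pos: [599.5, -30.8, 173.9]
ee_rot: [0.768, 0.641, -0.0, -0.0]
contact_force: [-5.9, 1.7, -0.1]
gripper_width: 0.638
```

>>> {"name": "apply_moves", "arguments": {"targets": [[0, 4, 0, 0, 0, 0], [0, 4, 0, 0, 0, 0], [0, 4, 0, 0, 0, 0], [0, 4, 0, 0, 0, 0], [0, 4, 0, 0, 0, 0], [0, 4, 0, 0, 0, 0], [0, 0, 0, 0, 0, 0]]}}

```text
time_s: 8.42
ee_pos: [624.0, -35.3, 174.2]
ee_rot: [0.768, 0.641, 0.0, 0.001]
contact_force: [-0.8, 0.6, -0.2]
gripper_width: 0.638
```

>>> {"name": "apply_moves", "arguments": {"targets": [[0, 0, -14, 0, 0, 0], [0, 0, -14, 0, 0, 0], [0, 0, -14, 0, 0, 0], [0, 0, -14, 0, 0, 0], [0, 0, -14, 0, 0, 0], [0, 0, -14, 0, 0, 0], [30, 0, -10, 0, 0, 0], [30, 0, -10, 0, 0, 0], [30, 0, 0, 0, 0, 0], [30, 0, 0, 0, 0, 0], [30, 0, 0, 0, 0, 0], [30, 0, 0, 0, 0, 0], [30, 0, 0, 0, 0, 0], [0, 0, 0, 0, 0, 0]], "grip": 0}}

```text
time_s: 9.58
ee_pos: [660.5, 178.8, 277.0]
ee_rot: [0.766, 0.643, 0.0, -0.001]
contact_force: [-0.1, -0.0, -0.6]
gripper_width: 0.004
```

Run:
```python
from h import *
for n in("scene","top"):
  p=get_image(n)
  cv2.imwrite(f"pics/{n}3.png",cv2.resize(p["image"][120:300,210:430],None,fx=3,fy=3,interpolation=3))
  for o in["bar_end","nut_centre","knob_face"]:
   for q in mark_of(p,o)[:2]:
    x=np.array(q["xyz"]);print(n,o,x,round(q["confidence"],2),"th",np.arctan2((x-NUT)@HX,x[2]-110), "lat",(x-NUT)@HX)
plan(NUT+HY*(204+55)+[0,0,-12],HX)
```

```text
scene bar_end [590.  -30.9 204.9] 0.78 th 0.612156367471439 lat 66.63246328719104
scene nut_centre [525.8 -20.6 115.3] 0.69 th 0.29774488748227806 lat 1.6263954503742275
scene knob_face [560.6 175.2 108.4] 0.51 th 2.72458505499032 lat 0.7087810533423488
top bar_end [594.7 -35.7 202.5] 0.47 th 0.6622101518620012 lat 72.11784846590838
top nut_centre [522.4 -20.  111.2] 0.57 th -0.9894146516776126 lat -1.8260810228597715
top nut_centre [593.5 -35.9 206.1] 0.55 th 0.6361232977593603 lat 70.97325193846656
top knob_face [562.5 178.2 107.4] 0.68 th 2.4764658328737563 lat 2.039317037182324
t 9.9833 pos [660.6 170.7 278.3] turn(tool,deg) [ 0.  -0.  -0.1] | shift in final axes [ 44.4 -99.9 180.3] in present axes [  44.3 -100.   180.2] F [ 0.5 -0.2  0.4] w 0.18648353169537576
```

View pics/scene3.png

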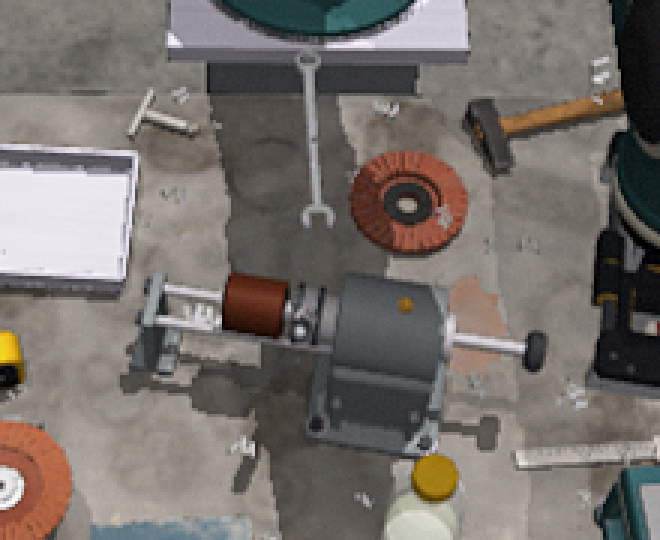

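The networks put the bar at only about 0.64 rad from both cameras, which is borderline. The push lost contact near the end, so I'll push again lower on the bar with the fingers shut.

>>> {"name": "apply_moves", "arguments": {"targets": [[-24, -12, 0, 0, 0, 0], [-24, -12, 0, 0, 0, 0], [-24, -12, 0, 0, 0, 0], [-24, -12, 0, 0, 0, 0], [-24, -12, 0, 0, 0, 0], [-24, -12, 0, 0, 0, 0], [-24, -12, 0, 0, 0, 0], [-24, -12, 0, 0, 0, 0], [-22, -12, 0, 0, 0, 0], [0, 0, 20, 0, 0, 0], [0, 0, 20, 0, 0, 0], [0, 0, 20, 0, 0, 0], [0, 0, 0, 0, 0, 0]], "grip": 0}}

```text
time_s: 11.07
ee_pos: [514.1, -19.9, 215.4]
ee_rot: [0.768, 0.64, -0.001, -0.001]
contact_force: [-0.6, 0.2, -0.2]
gripper_width: 0.005
```

Run:
```python
from h import *
plan(NUT-8*HX+[0,0,35],HX)
p=get_image("top")
cv2.imwrite(f"pics/top4.png",cv2.resize(p["image"][160:260,200:320],None,fx=5,fy=5,interpolation=3))
```

```text
t 11.0667 pos [514.1 -19.9 215.4] turn(tool,deg) [-0.2  0.1 -0. ] | shift in final axes [-0.9  2.  70.4] in present axes [-0.8  2.2 70.4] F [-0.6  0.2 -0.2] w 0.4944911611724198
```

View pics/top4.png

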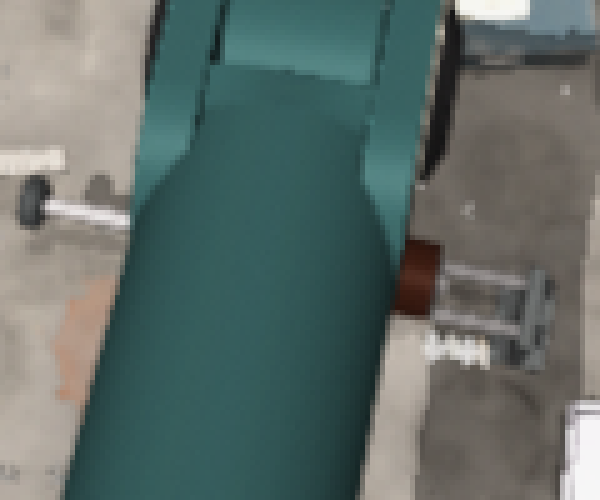

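The top view shows only the arm over the head, with the drum still in place. Going down on the bar's -x side and pushing.

>>> {"name": "apply_moves", "arguments": {"targets": [[0, 0, 12, 0, 0, 0], [0, 0, 12, 0, 0, 0], [0, 0, 12, 0, 0, 0], [0, 0, 12, 0, 0, 0], [0, 0, 11, 0, 0, 0], [0, 0, 11, 0, 0, 0], [0, 0, 0, 0, 0, 0]]}}

```text
time_s: 11.7
ee_pos: [514.8, -19.6, 145.9]
ee_rot: [0.768, 0.641, -0.001, -0.001]
contact_force: [0.3, -0.2, -0.3]
gripper_width: 0.002
```

>>> {"name": "apply_moves", "arguments": {"targets": [[0, 3, 0, 0, 0, 0], [0, 3, 0, 0, 0, 0], [0, 3, 0, 0, 0, 0], [0, 3, 0, 0, 0, 0], [0, 3, 0, 0, 0, 0], [0, 0, 0, 0, 0, 0]]}}

```text
time_s: 12.2
ee_pos: [531.3, -22.4, 148.2]
ee_rot: [0.768, 0.641, 0.0, 0.0]
contact_force: [0.4, -0.3, 0.6]
gripper_width: 0.003
```

>>> {"name": "apply_moves", "arguments": {"targets": [[0, 3, 0, 0, 0, 0], [0, 3, 0, 0, 0, 0], [0, 3, 0, 0, 0, 0], [0, 3, 0, 0, 0, 0]]}}

```text
time_s: 12.53
ee_pos: [542.8, -24.4, 148.0]
ee_rot: [0.768, 0.641, 0.0, 0.0]
contact_force: [-0.6, -0.5, -0.5]
gripper_width: 0.004
```

>>> {"name": "apply_moves", "arguments": {"targets": [[0, 3, 0, 0, 0, 0], [0, 3, 0, 0, 0, 0], [0, 3, 0, 0, 0, 0], [0, 3, 0, 0, 0, 0]]}}

```text
time_s: 12.87
ee_pos: [554.6, -26.6, 148.0]
ee_rot: [0.768, 0.641, -0.0, 0.0]
contact_force: [-0.0, 0.0, -0.3]
gripper_width: 0.004
```

>>> {"name": "apply_moves", "arguments": {"targets": [[0, 3, 0, 0, 0, 0], [0, 3, 0, 0, 0, 0], [0, 3, 0, 0, 0, 0]]}}

```text
time_s: 13.12
ee_pos: [563.1, -28.2, 147.8]
ee_rot: [0.768, 0.641, -0.0, -0.0]
contact_force: [-6.0, 1.4, 0.9]
gripper_width: 0.009
```

>>> {"name": "apply_moves", "arguments": {"targets": [[0, 2, 0, 0, 0, 0], [0, 2, 0, 0, 0, 0], [0, 2, 0, 0, 0, 0], [0, 2, 0, 0, 0, 0]]}}

```text
time_s: 13.45
ee_pos: [570.4, -29.5, 147.6]
ee_rot: [0.768, 0.641, -0.001, -0.001]
contact_force: [-4.8, 0.9, 0.4]
gripper_width: 0.007
```

Run:
```python
from h import *
p=get_image("scene");cv2.imwrite("pics/s5.png",cv2.resize(p["image"][190:260,270:370],None,fx=7,fy=7,interpolation=3))
K,T=p["intrinsics"],p["T"]
for th in(.6,.8,1.,1.1,1.2):
  X=NUT+118*(np.sin(th)*HX+np.cos(th)*np.array([0,0,1.])); c=T[:3,:3].T@(X-T[:3,3]); q=K@c/c[2]; print(th,(q[:2]-[270,190])*7)
for o in["bar_end","nut_centre"]:
   for q in mark_of(p,o)[:2]:
    x=np.array(q["xyz"]);print(o,x,round(q["confidence"],2),"th",np.arctan2((x-NUT)@HX,x[2]-110), "lat",(x-NUT)@HX)
```

```text
0.6 [281.4 273.1]
0.8 [270.5 340.3]
1.0 [261.1 402.4]
1.1 [257.1 430.5]
1.2 [253.5 456.2]
```

View pics/s5.png

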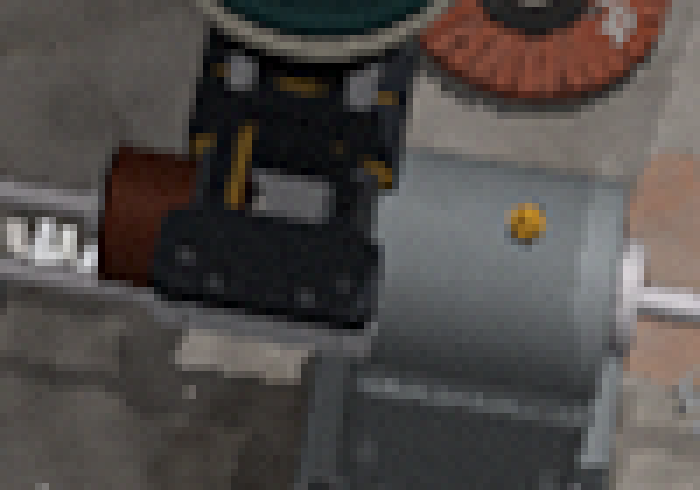

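The picture disagrees with my geometry: a bar at 1.0 rad would show at about (261,402), and it doesn't. I'll back off and look closely with both cameras.

>>> {"name": "apply_moves", "arguments": {"targets": [[0, -5, 0, 0, 0, 0], [0, 0, -20, 0, 0, 0], [0, 0, -20, 0, 0, 0], [0, 0, -20, 0, 0, 0], [0, 0, -20, 0, 0, 0], [0, 0, -20, 0, 0, 0], [35, 0, -10, 0, 0, 0], [35, 0, 0, 0, 0, 0], [35, 0, 0, 0, 0, 0], [35, 0, 0, 0, 0, 0], [35, 0, 0, 0, 0, 0], [35, 0, 0, 0, 0, 0], [35, 0, 0, 0, 0, 0], [20, 0, 0, 0, 0, 0], [0, 0, 0, 0, 0, 0]]}}

```text
time_s: 14.85
ee_pos: [613.1, 237.4, 257.1]
ee_rot: [0.766, 0.643, 0.0, -0.0]
contact_force: [-0.2, -0.1, 0.5]
gripper_width: 0.005
```

Run:
```python
from h import *
s=observe();print(s["ee_pos"])
ims=[]
for n in("scene","top"):
  p=get_image(n);K,T=p["intrinsics"],p["T"]
  def pr(X):
    c=T[:3,:3].T@(X-T[:3,3]); return (K@c/c[2])[:2]
  o=np.round(pr(NUT)).astype(int)-[30,35]
  ims.append(cv2.resize(p["image"][o[1]:o[1]+70,o[0]:o[0]+56],None,fx=7,fy=7,interpolation=2))
  for th in(0.6,.9,1.2): print(n,th,(pr(NUT+118*(np.sin(th)*HX+np.cos(th)*np.array([0,0,1.])))-o)*7)
  for m in["bar_end","nut_centre"]:
   for q in mark_of(p,m)[:2]:
    x=np.array(q["xyz"]);print(m,x,round(q["confidence"],2),"th",np.arctan2((x-NUT)@HX,x[2]-110),"hy",(x-NUT)@HY,(pr(x)-o)*7)
cv2.imwrite("pics/z6.png",np.hstack(ims))
```

```text
[613.1 237.4 257.1]
scene 0.6 [190.4 280.1]
scene 0.9 [174.6 379.2]
scene 1.2 [162.5 463.2]
bar_end [598.6 -33.2 201.4] 0.67 th 0.6904549550537336 hy 2.902778585428976 [193.7 312.7]
nut_centre [517.5 -66.5 111. ] 0.75 th 1.039516663039419 hy -44.416147006263245 [ 90.8 226.4]
nut_centre [524.5 -22.6 113. ] 0.59 th 0.23131091644379087 hy 0.0272965579242954 [209.8 241.9]
top 0.6 [238.7  57.4]
top 0.9 [251.   16.2]
top 1.2 [259.   -2.1]
bar_end [599.2 -35.1 200.3] 0.53 th 0.7024461383895886 hy 1.141367902310962 [240.9  39.7]
nut_centre [522.3 -19.4 108.6] 0.54 th -2.174045292083683 hy 2.7803354232703597 [202.8 249.9]
```

View pics/z6.png

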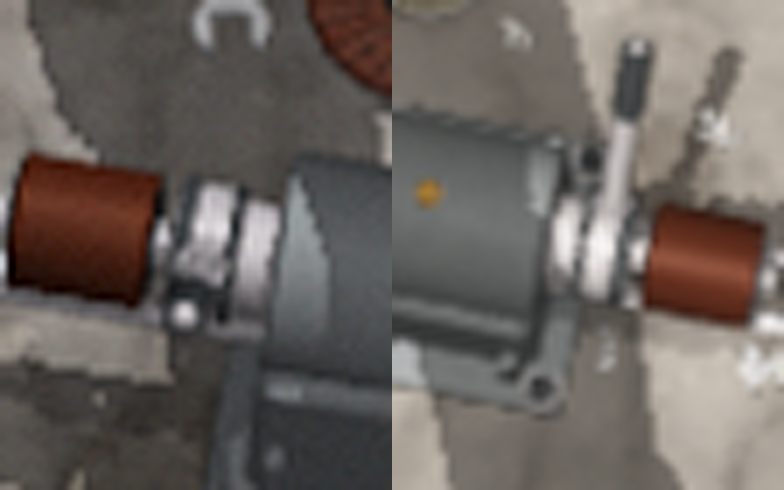

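Both close-ups show the dark bar end at about 0.70 rad (scene crop 184,312, top crop 635,45), so the collet should be free. To get well past that, I'll press the bar down from above, which only depends on the tip's height.

>>> {"name": "apply_moves", "arguments": {"targets": [[-30, 2.7, 0, 0, 0, 0], [-30, 2.7, 0, 0, 0, 0], [-30, 2.6, 0, 0, 0, 0], [-30, 2.6, 0, 0, 0, 0], [-30, 2.6, 0, 0, 0, 0], [-30, 2.6, 0, 0, 0, 0], [-30, 2.6, 0, 0, 0, 0], [-30, 2.6, 0, 0, 0, 0], [-32, 2.6, 0, 0, 0, 0], [0, 0, 15, 0, 0, 0], [0, 0, 15, 0, 0, 0], [0, 0, 0, 0, 0, 0]]}}

```text
time_s: 16.15
ee_pos: [586.6, -40.8, 226.1]
ee_rot: [0.769, 0.64, -0.001, -0.001]
contact_force: [0.1, 0.8, -1.0]
gripper_width: 0.008
```

>>> {"name": "apply_moves", "arguments": {"targets": [[0, 0, 6, 0, 0, 0], [0, 0, 6, 0, 0, 0], [0, 0, 5, 0, 0, 0], [0, 0, 5, 0, 0, 0], [0, 0, 4, 0, 0, 0], [0, 0, 4, 0, 0, 0], [0, 0, 4, 0, 0, 0]]}}

```text
time_s: 16.73
ee_pos: [588.1, -39.8, 193.7]
ee_rot: [0.768, 0.641, 0.0, 0.0]
contact_force: [-0.7, 0.9, -0.0]
gripper_width: 0.005
```

>>> {"name": "apply_moves", "arguments": {"targets": [[3, 0, 0, 0, 0, 0], [2, 0, 3, 0, 0, 0], [0, 0, 3, 0, 0, 0], [0, 0, 3, 0, 0, 0], [0, 0, 3, 0, 0, 0]]}}

```text
time_s: 17.15
ee_pos: [588.9, -34.9, 181.7]
ee_rot: [0.768, 0.641, -0.0, 0.0]
contact_force: [-0.5, 0.1, -0.4]
gripper_width: 0.005
```

>>> {"name": "apply_moves", "arguments": {"targets": [[0, 0, 3, 0, 0, 0], [0, 0, 3, 0, 0, 0], [0, 0, 3, 0, 0, 0], [0, 0, 3, 0, 0, 0]]}}

```text
time_s: 17.48
ee_pos: [588.9, -35.0, 169.7]
ee_rot: [0.768, 0.641, -0.0, 0.0]
contact_force: [-0.8, -0.3, 0.6]
gripper_width: 0.007
```

>>> {"name": "apply_moves", "arguments": {"targets": [[0, 0, 3, 0, 0, 0], [0, 0, 3, 0, 0, 0], [0, 0, 3, 0, 0, 0], [0, 0, 0, 0, 0, 0]]}}

```text
time_s: 17.82
ee_pos: [588.8, -34.9, 160.6]
ee_rot: [0.768, 0.641, -0.0, -0.0]
contact_force: [-0.3, -0.0, 0.2]
gripper_width: 0.003
```

Run:
```python
from h import *
s=observe();print(s["ee_pos"],R.from_quat(s["ee_rot"]).as_matrix(),s["contact_force"])
ims=[]
for n in("scene","top"):
  p=get_image(n);K,T=p["intrinsics"],p["T"]
  def pr(X):
    c=T[:3,:3].T@(X-T[:3,3]); return (K@c/c[2])[:2]
  o=np.round(pr(NUT)).astype(int)-[35,45]
  ims.append(cv2.resize(p["image"][o[1]:o[1]+80,o[0]:o[0]+65],None,fx=6,fy=6,interpolation=2))
  print(n,"tcp",(pr(s["ee_pos"])-o)*6)
  for m in["bar_end"]:
   for q in mark_of(p,m)[:2]:
    x=np.array(q["xyz"]);print(m,x,round(q["confidence"],2),"th",np.arctan2((x-NUT)@HX,x[2]-110),"hy",(x-NUT)@HY,(pr(x)-o)*6)
cv2.imwrite("pics/z7.png",np.hstack(ims))
```

```text
[588.8 -34.9 160.6] [[ 0.2  1.  -0. ]
 [ 1.  -0.2 -0. ]
 [-0.  -0.  -1. ]] [-0.3 -0.   0.2]
scene tcp [187.2 351.9]
top tcp [235.8 132.8]
bar_end [ 368.2 -277.7   -1.6] 0.33 th -2.376042816273377 hy -278.9886283430104 [644.7 584.2]
```

View pics/z7.png

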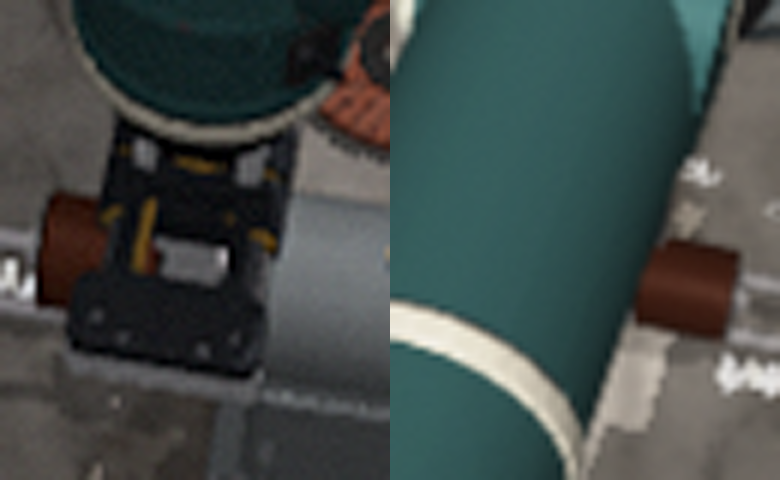

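Run:
```python
from h import *
s=observe();p=get_image("scene");K,T=p["intrinsics"],p["T"]
def pr(X):
    c=T[:3,:3].T@(X-T[:3,3]); return (K@c/c[2])[:2]
o=np.round(pr(NUT)).astype(int)-[35,45]
M=R.from_quat(s["ee_rot"]).as_matrix()
for z in(0,-19,-60,-97,-140):
  for y in(0,12,88):
    print(z,y,[ (pr(s["ee_pos"]+M@np.array([x,y,z]))-o)*6 for x in(-37,-8,8,37)])
```

```text
0 0 [array([ 97.7, 336. ]), array([167.9, 348.3]), array([206.7, 355. ]), array([277.4, 367.3])]
0 12 [array([ 92.2, 362.1]), array([162.8, 374.4]), array([201.8, 381.2]), array([272.8, 393.6])]
0 88 [array([ 56.5, 532.9]), array([129.2, 546. ]), array([169.4, 553.3]), array([242.6, 566.5])]
-19 0 [array([ 98.4, 314.8]), array([169.5, 327.1]), array([208.9, 333.9]), array([280.6, 346.4])]
-19 12 [array([ 92.8, 341. ]), array([164.3, 353.5]), array([203.9, 360.4]), array([275.9, 373. ])]
-19 88 [array([ 56.6, 513.7]), array([130.4, 526.9]), array([171.2, 534.3]), array([245.4, 547.6])]
-60 0 [array([ 99.9, 266.8]), array([173.2, 279.4]), array([213.8, 286.4]), array([287.7, 299.1])]
-60 12 [array([ 94.2, 293.7]), array([167.9, 306.4]), array([208.7, 313.5]), array([283. , 326.3])]
-60 88 [array([ 56.9, 470.2]), array([132.9, 483.8]), array([175.1, 491.3]), array([251.7, 505. ])]
-97 0 [array([101.3, 220.9]), array([176.8, 233.8]), array([218.5, 240.9]), array([294.6, 253.9])]
-97 12 [array([ 95.5, 248.3]), array([171.3, 261.3]), array([213.3, 268.5]), array([289.7, 281.6])]
-97 88 [array([ 57.1, 428.5]), array([135.4, 442.4]), array([178.8, 450.1]), array([257.8, 464.1])]
-140 0 [array([103.1, 164.2]), array([181.1, 177.4]), array([224.4, 184.7]), array([303., 198.])]
-140 12 [array([ 97.1, 192.2]), array([175.5, 205.5]), array([219. , 212.9]), array([298. , 226.3])]
-140 88 [array([ 57.4, 376.9]), array([138.5, 391.2]), array([183.5, 399.1]), array([265.2, 413.4])]
```

>>> {"name": "apply_moves", "arguments": {"targets": [[0, 0, 3, 0, 0, 0], [0, 0, 3, 0, 0, 0], [0, 0, 3, 0, 0, 0], [0, 0, 3, 0, 0, 0]]}}

```text
time_s: 18.4
ee_pos: [589.0, -34.9, 148.8]
ee_rot: [0.768, 0.641, 0.0, 0.0]
contact_force: [0.2, 1.0, 5.8]
gripper_width: 0.004
```

>>> {"name": "apply_moves", "arguments": {"targets": [[0, 0, 3, 0, 0, 0], [0, 0, 3, 0, 0, 0], [0, 0, 3, 0, 0, 0], [0, 0, 3, 0, 0, 0]]}}

```text
time_s: 18.73
ee_pos: [589.1, -35.0, 136.8]
ee_rot: [0.768, 0.641, 0.0, 0.0]
contact_force: [-0.2, -0.5, 6.6]
gripper_width: 0.004
```

Contact finally came at TCP z≈150, with a steady 6 N upward, so the bar is now going down under the tip. I'll carry on with it.

>>> {"name": "apply_moves", "arguments": {"targets": [[0, 0, 3, 0, 0, 0], [0, 0, 3, 0, 0, 0], [0, 0, 3, 0, 0, 0], [0, 0, 3, 0, 0, 0]]}}

```text
time_s: 19.07
ee_pos: [589.3, -35.0, 125.0]
ee_rot: [0.768, 0.641, 0.0, 0.0]
contact_force: [-0.2, -0.6, 6.9]
gripper_width: 0.005
```

>>> {"name": "apply_moves", "arguments": {"targets": [[0, 0, -20, 0, 0, 0], [0, 0, -30, 0, 0, 0], [0, 0, -30, 0, 0, 0], [0, 0, -30, 0, 0, 0], [0, 0, -20, 0, 0, 0], [30, -10, 0, 0, 0, 0], [35, -10, 0, 0, 0, 0], [35, -10, 0, 0, 0, 0], [35, -10, 0, 0, 0, 0], [35, -10, 0, 0, 0, 0], [35, -8, 0, 0, 0, 0], [30, -8, 0, 0, 0, 0], [30, 0, 0, 0, 0, 0], [0, 0, 0, 0, 0, 0]]}}

```text
time_s: 20.23
ee_pos: [570.4, 244.3, 253.6]
ee_rot: [0.766, 0.643, -0.0, -0.001]
contact_force: [-0.3, -0.3, -0.0]
gripper_width: 0.004
```

Run:
```python
from h import *
s=observe();print(s["ee_pos"])
ims=[]
M=R.from_quat(s["ee_rot"]).as_matrix()
for n in("scene","top"):
  p=get_image(n);K,T=p["intrinsics"],p["T"]
  def pr(X):
    c=T[:3,:3].T@(X-T[:3,3]); return (K@c/c[2])[:2]
  o=np.round(pr(NUT)).astype(int)-([30,75] if n=="scene" else [115,75])
  ims.append(cv2.resize(p["image"][o[1]:o[1]+110,o[0]:o[0]+145],None,fx=2.7,fy=5.4*.5,interpolation=2))
  print(n,"tcp",(pr(s["ee_pos"])-o)*2.7+([0,0] if n=="scene" else [392,0]), "body",(pr(s["ee_pos"]-97*M[:,2])-o)*2.7)
  for m in["bar_end","knob_face"]:
   for q in mark_of(p,m)[:2]:
    x=np.array(q["xyz"]);print(m,x,round(q["confidence"],2),"th",np.arctan2((x-NUT)@HX,x[2]-110),"hy",(x-NUT)@HY)
cv2.imwrite("pics/z8.png",np.hstack(ims))
```

```text
[570.4 244.3 253.6]
scene tcp [404.2 174.7] body [435.8 114.7]
bar_end [624.3 -36.6 171.6] 0.81 th 1.0248773759093852 hy 4.171970691783211
knob_face [559.6 177.7 105.4] 0.47 th -2.985524630135734 hy 203.3744234532264
knob_face [ 539.2 -321.7    2.4] 0.26 th 2.572269587144465 hy -291.5739069401102
top tcp [454.6 128.4] body [ 39.4 103.2]
bar_end [623.6 -42.7 173.4] 0.62 th 1.013810032420554 hy -1.954590086779304
knob_face [563.1 176.5 110.8] 0.48 th 1.3046686625061104 hy 202.82227963729193
knob_face [ 533.7 -310.1   -1. ] 0.28 th 2.6365229277761477 hy -281.14980151960026
```

View pics/z8.png

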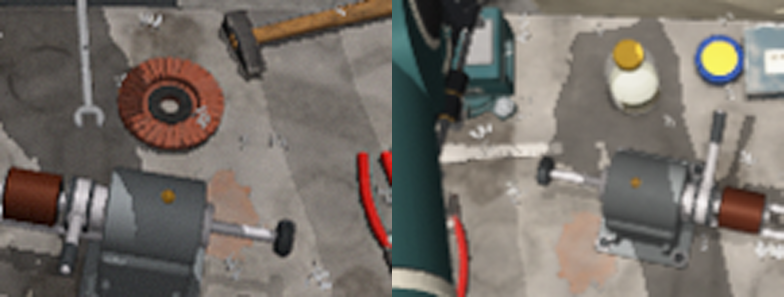

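The bar is now at 1.02 rad in both cameras (scene crop 65,265, top crop 720,115). The thread is left-hand and the collet is free. The tip seems to act some 30 mm higher than the TCP reports, so I'll go low at the knob.

>>> {"name": "apply_moves", "arguments": {"targets": [[-18, 1, 0, 0, 0, 0], [-18, 1, 10, 0, 0, 0], [0, 0, 25, 0, 0, 0], [0, 0, 25, 0, 0, 0], [0, 0, 25, 0, 0, 0], [0, 0, 25, 0, 0, 0], [0, 0, 25, 0, 0, 0], [0, 0, 20, 0, 0, 0], [0, 0, 15, 0, 0, 0], [0, 0, 12, 0, 0, 0], [0, 0, 0, 0, 0, 0]]}}

```text
time_s: 21.45
ee_pos: [566.0, 200.6, 71.1]
ee_rot: [0.768, 0.64, -0.001, -0.0]
contact_force: [0.0, -0.6, 0.3]
gripper_width: 0.005
```

>>> {"name": "apply_moves", "arguments": {"targets": [[-4, 0, 0, 0, 0, 0], [-4, 0, 0, 0, 0, 0], [-4, 0, 0, 0, 0, 0], [-4, 0, 0, 0, 0, 0], [-4, 0, 0, 0, 0, 0], [-3, 0, 0, 0, 0, 0], [-3, 0, 0, 0, 0, 0], [-3, 0, 0, 0, 0, 0]]}}

```text
time_s: 22.12
ee_pos: [562.3, 173.8, 73.6]
ee_rot: [0.768, 0.641, 0.001, 0.0]
contact_force: [2.9, 4.5, 3.6]
gripper_width: 0.003
```

>>> {"name": "apply_moves", "arguments": {"targets": [[-3, 0, 0, 0, 0, 0], [-3, 0, 0, 0, 0, 0], [-3, 0, 0, 0, 0, 0], [-3, 0, 0, 0, 0, 0], [-3, 0, 0, 0, 0, 0], [-3, 0, 0, 0, 0, 0]]}}

```text
time_s: 22.62
ee_pos: [559.2, 156.1, 73.6]
ee_rot: [0.768, 0.641, 0.001, 0.0]
contact_force: [2.8, 4.7, 3.9]
gripper_width: 0.011
```

>>> {"name": "apply_moves", "arguments": {"targets": [[-3, 0, 0, 0, 0, 0], [-3, 0, 0, 0, 0, 0], [-3, 0, 0, 0, 0, 0], [-3, 0, 0, 0, 0, 0], [-3, 0, 0, 0, 0, 0], [-2, 0, 0, 0, 0, 0]]}}

```text
time_s: 23.12
ee_pos: [556.2, 139.1, 73.6]
ee_rot: [0.768, 0.641, 0.001, 0.0]
contact_force: [3.6, 4.9, 2.7]
gripper_width: 0.003
```

>>> {"name": "apply_moves", "arguments": {"targets": [[-2, 0, 0, 0, 0, 0], [-2, 0, 0, 0, 0, 0], [-2, 0, 0, 0, 0, 0]]}}

```text
time_s: 23.37
ee_pos: [555.2, 133.4, 73.6]
ee_rot: [0.768, 0.641, 0.001, 0.0]
contact_force: [3.0, 4.6, 2.7]
gripper_width: 0.006
```

>>> {"name": "apply_moves", "arguments": {"targets": [[-2, 0, 0, 0, 0, 0], [-2, 0, 0, 0, 0, 0], [-1, 0, 0, 0, 0, 0]]}}

```text
time_s: 23.62
ee_pos: [554.4, 128.5, 73.6]
ee_rot: [0.768, 0.641, 0.001, 0.0]
contact_force: [6.0, 11.2, 1.1]
gripper_width: 0.007
```

>>> {"name": "apply_moves", "arguments": {"targets": [[-1, 0, 0, 0, 0, 0], [-1, 0, 0, 0, 0, 0], [-1, 0, 0, 0, 0, 0]]}}

```text
time_s: 23.87
ee_pos: [554.4, 128.4, 73.7]
ee_rot: [0.767, 0.641, 0.002, -0.0]
contact_force: [9.1, 23.0, -2.7]
gripper_width: 0.006
```

The knob is solid at home: force is up to 23 N with no travel left, and the TCP moved as far as expected. Backing off and measuring the drum.

>>> {"name": "apply_moves", "arguments": {"targets": [[10, 0, 0, 0, 0, 0], [20, 0, 0, 0, 0, 0], [0, 0, -30, 0, 0, 0], [0, 0, -30, 0, 0, 0], [0, 0, -30, 0, 0, 0], [0, 0, -30, 0, 0, 0], [0, 0, -30, 0, 0, 0], [0, 0, -30, 0, 0, 0], [0, 0, 0, 0, 0, 0]], "grip": 80}}

```text
time_s: 24.62
ee_pos: [560.3, 154.5, 258.3]
ee_rot: [0.768, 0.64, 0.003, 0.001]
contact_force: [1.0, 0.4, 0.3]
gripper_width: 0.607
```

Run:
```python
from h import *
ims=[]
for n in("scene","top"):
  p=get_image(n);K,T=p["intrinsics"],p["T"]
  for m in["bar_end","knob_face","sanding_drum","shank_end"]:
   for q in mark_of(p,m)[:1]:
    x=np.array(q["xyz"]);d=x-NUT;print(n,m,x,round(q["confidence"],2),"hx",d@HX,"hy",d@HY)
  u,v=(280,160) if n=="scene" else (195,160)
  v=190 if n=="scene" else 160
  ims.append(cv2.resize(p["image"][v:v+80,u-30:u+100],None,fx=3,fy=3,interpolation=2))
cv2.imwrite("pics/z9.png",np.hstack(ims))
plan(NUT-100*HY+[0,0,200],HX)
```

```text
scene bar_end [620.1 -36.6 173. ] 0.76 hx 97.26673473688136 hy 3.4179399680466944
scene knob_face [547.  117.7 106.2] 0.64 hx -2.347210470113265 hy 142.0871936629371
scene sanding_drum [ 508.2 -120.5  111.9] 0.57 hx 2.2475144395583184 hy -99.2084103231373
scene shank_end [518.7 -38.9 110.9] 0.78 hx -2.0728262525552403 hy -17.049146351847554
top bar_end [626.2 -39.9 167.4] 0.78 hx 103.86007643966175 hy 1.2666972596622743
top knob_face [553.2 115.2 105.9] 0.57 hx 4.200881562272952 hy 140.74090590194365
top sanding_drum [ 504.6 -121.6  109.3] 0.91 hx -1.096509580417342 hy -100.93684989507078
top shank_end [523.6 -39.1 113.5] 0.85 hx 2.7834662112760826 hy -16.36619429955188
t 25.1167 pos [558.2 154.5 252.5] turn(tool,deg) [-0.  0.  0.] | shift in final axes [-280.3   -2.1  -57.5] in present axes [-280.3   -2.2  -57.3] F [0.2 0.6 0.1] w 80.13840955862577
```

View pics/z9.png

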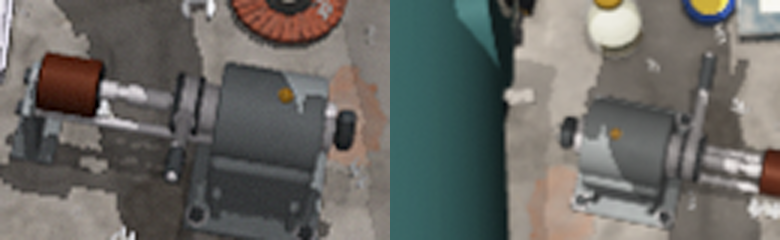

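Drum, shank end and knob all match the expected ejected state: shank end at 16.5 mm from the nut centre and knob face at 141 mm. Before grasping I'll check where the fingertips really are, using the first picture where the fingers showed.

Run:
```python
from h import *
p=get_image("scene");K,T=p["intrinsics"],p["T"]
def pr(X):
    c=T[:3,:3].T@(X-T[:3,3]); return (K@c/c[2])[:2]
P=np.array([272.3,562.5,171]);y=np.array([.37,.93,0]) 
im=cv2.imread("pics/scene0.png");f=8;o=np.array([490,60]);c=cv2.resize(im[60:135,490:560],None,fx=f,fy=f,interpolation=2)
for z in(0,-19,-97):
  for k in(-47,0,47):
    q=(pr(P+y*k+[0,0,-z])-o)*f; print(z,k,q); cv2.circle(c,tuple(int(a) for a in q),3,(0,0,255) if z==0 else (0,255,0) if z==-19 else (255,0,255),-1)
cv2.imwrite("pics/g.png",c)
```

```text
0 -47 [156.6 552.9]
0 0 [295.5 594.5]
0 47 [436.2 636.5]
-19 -47 [178.4 517.4]
-19 0 [319.2 559.2]
-19 47 [461.8 601.6]
-97 -47 [274.2 361.9]
-97 0 [423.1 404.9]
-97 47 [574.1 448.4]
```

View pics/g.png

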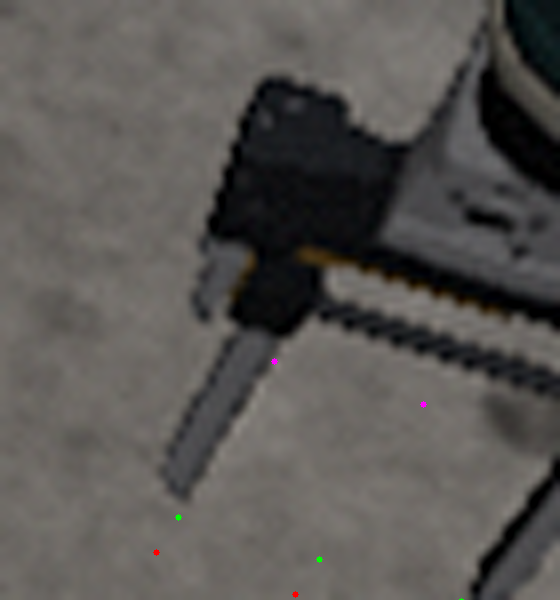

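The fingertips show at about (180,492), some 30 mm short of the projected TCP (156,553). That agrees with the contacts, so the real tip is about 30 mm above the reported TCP and I'll allow for it. Moving to the drum.

>>> {"name": "apply_moves", "arguments": {"targets": [[-30, 0, 0, 0, 0, 0], [-30, 0, 0, 0, 0, 0], [-30, 0, 0, 0, 0, 0], [-30, 0, 0, 0, 0, 0], [-30, 0, 0, 0, 0, 0], [-30, 0, 0, 0, 0, 0], [-30, 0, 0, 0, 0, 0], [-30, 0, 0, 0, 0, 0], [-32, -2, 0, 0, 0, 0], [0, 0, 30, 0, 0, 0], [0, 0, 30, 0, 0, 0], [0, 0, 20, 0, 0, 0], [0, 0, 0, 0, 0, 0], [0, 0, 0, 0, 0, 0]]}}

```text
time_s: 26.33
ee_pos: [507.3, -112.8, 173.0]
ee_rot: [0.768, 0.64, -0.001, -0.0]
contact_force: [0.2, -0.1, 0.5]
gripper_width: 0.856
```

Run:
```python
from h import *
plan(NUT-92*HY+[0,0,-52],HX)
```

```text
t 26.3333 pos [ 507.3 -112.8  173. ] turn(tool,deg) [-0.1  0.  -0. ] | shift in final axes [ -0.2  -0.  115. ] in present axes [ -0.1   0.1 115. ] F [ 0.2 -0.1  0.5] w 80.42443935645254
```

>>> {"name": "apply_moves", "arguments": {"targets": [[0, 0, 12, 0, 0, 0], [0, 0, 12, 0, 0, 0], [0, 0, 12, 0, 0, 0], [0, 0, 12, 0, 0, 0], [0, 0, 12, 0, 0, 0], [0, 0, 10, 0, 0, 0], [0, 0, 8, 0, 0, 0], [0, 0, 8, 0, 0, 0]]}}

```text
time_s: 27.0
ee_pos: [507.5, -112.7, 86.0]
ee_rot: [0.768, 0.641, -0.0, -0.0]
contact_force: [1.4, 0.6, 0.4]
gripper_width: 0.85
```

>>> {"name": "apply_moves", "arguments": {"targets": [[0, 0, 5, 0, 0, 0], [0, 0, 5, 0, 0, 0], [0, 0, 5, 0, 0, 0], [0, 0, 5, 0, 0, 0], [0, 0, 5, 0, 0, 0], [0, 0, 4, 0, 0, 0], [0, 0, 0, 0, 0, 0]]}}

```text
time_s: 27.58
ee_pos: [507.3, -112.5, 57.3]
ee_rot: [0.768, 0.641, -0.0, -0.0]
contact_force: [-0.3, 0.7, 0.7]
gripper_width: 0.855
```

>>> {"name": "apply_moves", "arguments": {"targets": [[0, 0, 0, 0, 0, 0], [0, 0, 0, 0, 0, 0], [0, 0, 0, 0, 0, 0], [0, 0, 0, 0, 0, 0], [0, 0, 0, 0, 0, 0], [0, 0, 0, 0, 0, 0], [0, 0, 0, 0, 0, 0], [0, 0, 0, 0, 0, 0], [0, 0, 0, 0, 0, 0], [0, 0, 0, 0, 0, 0]], "grip": 40}}

```text
time_s: 28.42
ee_pos: [509.4, -112.9, 58.8]
ee_rot: [0.768, 0.641, 0.001, 0.001]
contact_force: [6.7, -0.6, 2.6]
gripper_width: 0.548
```

The opening stopped at 51.5 mm, which is the drum's diameter, so it is gripped at its middle height. Lifting gently.

>>> {"name": "apply_moves", "arguments": {"targets": [[0, 1, -2, 0, 0, 0], [0, 1, -3, 0, 0, 0], [0, 0, -5, 0, 0, 0], [0, 0, -8, 0, 0, 0], [0, 0, -10, 0, 0, 0], [0, 0, -12, 0, 0, 0], [0, 0, -12, 0, 0, 0], [0, 0, -12, 0, 0, 0], [0, 0, -12, 0, 0, 0], [0, 0, -12, 0, 0, 0], [0, 0, -8, 0, 0, 0], [0, 0, 0, 0, 0, 0]]}}

```text
time_s: 29.42
ee_pos: [510.5, -113.0, 155.8]
ee_rot: [0.768, 0.641, 0.001, 0.001]
contact_force: [-0.2, -0.2, -2.4]
gripper_width: 0.548
```

Run:
```python
from h import *
s=observe();print(s["wrist_torque"])
ims=[]
for n in("scene","top"):
  p=get_image(n)
  for m in["sanding_drum","shank_end","tray","tape_measure"]:
   for q in mark_of(p,m)[:1]:
    x=np.array(q["xyz"]);d=x-s["ee_pos"];print(n,m,x,round(q["confidence"],2),"rel tcp hx",d@HX,"hy",d@HY)
TY=np.array([np.cos(np.radians(85.4)),np.sin(np.radians(85.4)),0]);TX=np.array([TY[1],-TY[0],0])
# drum shank end +y ; drum origin about 10 behind TCP ; centre of 112 long piece at origin+31
plan(np.array([371.5,-283,170])-20*TY,TX)
```

```text
[-0.  0.  0.]
scene shank_end [519.4 -40.4 208.8] 0.57 rel tcp hx -4.278231820321854 hy 73.06437441612043
scene tray [ 369.5 -283.2   -0.4] 0.85 rel tcp hx -108.15254356169665 hy -192.70239807482824
scene tape_measure [ 539.4 -320.3    0.4] 0.84 rel tcp hx 65.6475758560034 hy -198.69727008290297
top tray [ 370.1 -278.6    0.4] 0.63 rel tcp hx -108.38813535912202 hy -188.06941884921267
top tape_measure [ 536.  -310.2   -1.7] 0.62 rel tcp hx 60.489553698127246 hy -189.37177774100172
t 29.9167 pos [ 509.5 -113.   153.7] turn(tool,deg) [-0.   0.  -5.7] | shift in final axes [-200.5 -123.9  -16.3] in present axes [-211.9 -103.2  -16.2] F [-0.1 -0.3 -2.6] w 50.85941489353774
```

>>> {"name": "apply_moves", "arguments": {"targets": [[0, 0, 0, 0, 0, -2], [0, 0, 0, 0, 0, -2], [-5, -3, 0, 0, 0, -1.7], [-10, -6, 0, 0, 0, 0], [-15, -9, 0, 0, 0, 0], [-17, -11, 0, 0, 0, 0], [-17, -11, 0, 0, 0, 0], [-17, -11, 0, 0, 0, 0], [-17, -11, 0, 0, 0, 0], [-17, -11, 0, 0, 0, 0], [-17, -11, 0, 0, 0, 0], [-17, -11, 0, 0, 0, 0], [-17, -11, 0, 0, 0, 0], [-17, -10, 0, 0, 0, 0], [-12, -6, 0, 0, 0, 0], [-6, -4, 0, 0, 0, 0], [0, 0, 0, 0, 0, 0]]}}

```text
time_s: 31.33
ee_pos: [366.4, -304.3, 154.1]
ee_rot: [0.736, 0.677, -0.0, 0.0]
contact_force: [-0.9, -0.5, -3.2]
gripper_width: 0.549
```

Run:
```python
from h import *
s=observe()
for n in("scene","top"):
  p=get_image(n)
  for m in["sanding_drum","shank_end","tray"]:
   for q in mark_of(p,m)[:1]:
    x=np.array(q["xyz"]);d=x-s["ee_pos"];print(n,m,x,round(q["confidence"],2))
TY=np.array([np.cos(np.radians(85.4)),np.sin(np.radians(85.4)),0]);TX=np.array([TY[1],-TY[0],0])
plan(np.array([370.5,-282,-18])-20*TY,TX)
```

```text
scene sanding_drum [ 364.8 -310.5  208.7] 0.72
scene tray [ 370.  -283.3   -0.5] 0.94
top shank_end [ 375.9 -226.8  206.6] 0.61
top tray [ 367.5 -281.    -1.3] 0.97
t 31.7333 pos [ 368.  -302.6  154. ] turn(tool,deg) [-0.  0.  0.] | shift in final axes [  0.7   0.8 172. ] in present axes [  0.7   0.8 172. ] F [ 0.8 -0.6 -4.2] w 51.23394868692069
```

>>> {"name": "apply_moves", "arguments": {"targets": [[0, 0, 12, 0, 0, 0], [0, 0, 16, 0, 0, 0], [0, 0, 16, 0, 0, 0], [0, 0, 16, 0, 0, 0], [0, 0, 16, 0, 0, 0], [0, 0, 16, 0, 0, 0], [0, 0, 16, 0, 0, 0], [0, 0, 14, 0, 0, 0], [0, 0, 12, 0, 0, 0], [0, 0, 10, 0, 0, 0], [0, 0, 8, 0, 0, 0], [0, 0, 6, 0, 0, 0], [0, 0, 4, 0, 0, 0], [0, 0, 0, 0, 0, 0]]}}

```text
time_s: 32.9
ee_pos: [367.6, -303.0, -8.4]
ee_rot: [0.735, 0.678, -0.0, -0.0]
contact_force: [0.7, 0.1, -3.3]
gripper_width: 0.548
```

>>> {"name": "apply_moves", "arguments": {"targets": [[0, 0, 2, 0, 0, 0], [0, 0, 2, 0, 0, 0], [0, 0, 2, 0, 0, 0], [0, 0, 1, 0, 0, 0], [0, 0, 0, 0, 0, 0]]}}

```text
time_s: 33.32
ee_pos: [367.7, -303.0, -15.1]
ee_rot: [0.735, 0.678, -0.0, 0.0]
contact_force: [0.2, -0.3, -2.5]
gripper_width: 0.545
```

>>> {"name": "apply_moves", "arguments": {"targets": [[0, 0, 1, 0, 0, 0], [0, 0, 1, 0, 0, 0], [0, 0, 1, 0, 0, 0], [0, 0, 1, 0, 0, 0], [0, 0, 0, 0, 0, 0]]}}

```text
time_s: 33.73
ee_pos: [367.6, -303.0, -19.2]
ee_rot: [0.735, 0.678, -0.0, -0.0]
contact_force: [0.1, -0.5, -3.0]
gripper_width: 0.546
```

>>> {"name": "apply_moves", "arguments": {"targets": [[0, 0, 1, 0, 0, 0], [0, 0, 1, 0, 0, 0], [0, 0, 0, 0, 0, 0]]}}

```text
time_s: 33.98
ee_pos: [367.6, -303.0, -21.2]
ee_rot: [0.735, 0.678, -0.0, -0.0]
contact_force: [0.2, 0.3, -3.3]
gripper_width: 0.545
```

>>> {"name": "apply_moves", "arguments": {"targets": [[0, 0, 1, 0, 0, 0], [0, 0, 1, 0, 0, 0], [0, 0, 0, 0, 0, 0]]}}

```text
time_s: 34.23
ee_pos: [367.8, -303.1, -22.6]
ee_rot: [0.735, 0.678, 0.0, -0.0]
contact_force: [-3.4, 4.1, 16.0]
gripper_width: 0.547
```

>>> {"name": "apply_moves", "arguments": {"targets": [[0, 0, 1, 0, 0, 0], [0, 0, 1, 0, 0, 0], [0, 0, 0, 0, 0, 0]]}}

```text
time_s: 34.48
ee_pos: [368.5, -303.8, -23.8]
ee_rot: [0.735, 0.678, 0.001, 0.001]
contact_force: [-4.7, 4.3, 30.7]
gripper_width: 0.55
```

The drum met the floor at TCP z≈-22, as predicted. Easing off and opening.

>>> {"name": "apply_moves", "arguments": {"targets": [[0, 0, -1, 0, 0, 0], [0, 0, -0.5, 0, 0, 0]]}}

```text
time_s: 34.65
ee_pos: [367.8, -303.2, -23.3]
ee_rot: [0.735, 0.678, 0.0, 0.0]
contact_force: [0.5, 0.6, -3.5]
gripper_width: 0.551
```

>>> {"name": "apply_moves", "arguments": {"targets": [[0, 0, 0, 0, 0, 0], [0, 0, 0, 0, 0, 0], [0, 0, 0, 0, 0, 0], [0, 0, 0, 0, 0, 0], [0, 0, 0, 0, 0, 0], [0, 0, 0, 0, 0, 0], [0, 0, 0, 0, 0, 0], [0, 0, 0, 0, 0, 0], [0, 0, -2, 0, 0, 0], [0, 0, -4, 0, 0, 0], [0, 0, -6, 0, 0, 0], [0, 0, -10, 0, 0, 0], [0, 0, -20, 0, 0, 0], [0, 0, -30, 0, 0, 0], [0, 0, -35, 0, 0, 0], [0, 0, -35, 0, 0, 0], [0, 0, -35, 0, 0, 0], [0, 0, -35, 0, 0, 0], [0, 0, -35, 0, 0, 0], [0, 0, 0, 0, 0, 0]], "grip": 70}}

```text
time_s: 36.32
ee_pos: [369.1, -304.9, 229.6]
ee_rot: [0.735, 0.678, 0.002, 0.003]
contact_force: [0.3, 0.6, -0.4]
gripper_width: 0.744
```

>>> {"name": "apply_moves", "arguments": {"targets": [[30, 0, 0, 0, 0, 0], [30, 0, 0, 0, 0, 0], [30, 0, 0, 0, 0, 0], [30, 0, 0, 0, 0, 0], [30, 0, 0, 0, 0, 0], [30, 0, 0, 0, 0, 0], [30, 0, 0, 0, 0, 0], [30, 0, 0, 0, 0, 0], [30, 0, 0, 0, 0, 0], [30, 0, 0, 0, 0, 0], [0, 0, 0, 0, 0, 0], [0, 0, 0, 0, 0, 0]]}}

```text
time_s: 37.32
ee_pos: [391.8, -3.5, 223.9]
ee_rot: [0.734, 0.679, 0.0, 0.0]
contact_force: [0.2, -0.6, -0.0]
gripper_width: 0.746
```

Run:
```python
from h import *
s=observe();print(s["time_s"],s["ee_pos"])
p=get_image("scene");cv2.imwrite("pics/f.png",cv2.resize(p["image"][140:280,120:440],None,fx=2.5,fy=2.5,interpolation=2))
for n in("scene","top"):
  p=get_image(n)
  for m in["sanding_drum","shank_end","tray","bar_end","knob_face","pliers","caliper","wood_block","tape_measure"]:
   for q in mark_of(p,m)[:1]: print(n,m,np.array(q["xyz"]),round(q["confidence"],2))
```

```text
37.3167 [391.8  -3.5 223.9]
scene sanding_drum [ 363.6 -311.9   30.6] 0.6
scene shank_end [ 371.  -232.2   31.6] 0.93
scene tray [ 369.7 -285.8   -1.3] 0.56
scene bar_end [621.6 -38.3 172.5] 0.57
scene knob_face [546.9 120.4 106.8] 0.51
scene pliers [474.9 309.2  -0.2] 0.71
scene caliper [599.1 270.3   0.4] 0.67
scene wood_block [ 545.5 -408.2    0.1] 0.64
scene tape_measure [ 540.  -319.8    2.1] 0.71
top sanding_drum [ 366.9 -312.1   26.7] 0.81
top shank_end [ 373.4 -226.1   28.5] 0.73
top tray [ 368.1 -279.3   -1.8] 0.68
top bar_end [626.  -37.3 173.2] 0.39
top knob_face [550.4 115.2 107.1] 0.54
top pliers [474.3 305.    1.4] 0.59
top caliper [593.2 270.6   2.3] 0.69
top wood_block [ 541.5 -408.5    3.2] 0.64
top tape_measure [ 533.9 -308.8   -1.7] 0.73
```

View pics/f.png

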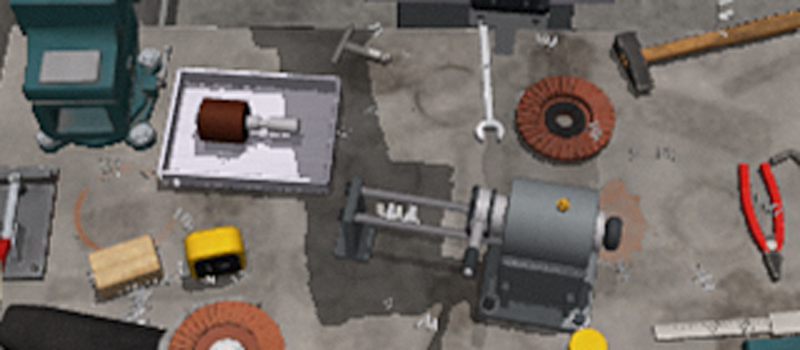

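The drum lies level on its side in the tray (about 225-300,120). The knob is home against the casting, the bar is swung over, and the four loose things have not moved. Handing in.

```bash
python3 -c "
from bench import *
print(job_done())"
```

```text
the job is handed in; nothing more can be done
None
```

I handed the job in at about 37 s: the drum lies on its side in the tray. As asked, I loosened the nut first, then ejected the drum, then moved it.

- **Nut:** It loosened when the bar went to the head's +x, so the thread is left-hand; the other way was not needed. The first two pushes reached only about 0.64 and 0.70 rad, so I pressed the bar down to about 1.02 rad. Both cameras agree on that angle.
- **Ejector:** I pushed the knob until it was solid at about 25 N. The cameras put the knob face about 141 mm from the nut centre, which matches fully home. The shank end was about 3 mm clear of the nut's face.
- **Drum:** I gripped it at 51.5 mm against its 52 mm diameter, lifted it level and lowered it until it touched the tray floor, then released it. Lowering onto the floor reached about 31 N at the wrist.
- **Last check:** The drum centre and shank end are both about 29 mm up, so it lies level on the 3 mm tray floor and inside the walls. The pliers, caliper, block and tape measure are within the networks' error of where they started.
- **What disagreed:** The fingertips really sit about 30 mm above the reported TCP. That is why the first pushes slipped off the bar. A picture and later contacts confirmed the offset, and I allowed for it from the knob onwards.

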